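# Unload the board tester: eject the tested board and lay it in the tray

### The arm

A 6-joint arm with a two-finger parallel gripper is mounted at the origin on the work surface. World frame = base frame: x ahead of the robot, y to its left, z up, the work surface at z = 0. Lengths are in m, angles in rad, forces in N, time in s.
With the tool pointing down it reaches from about 0.4 to 0.825 m from the base axis. Payload 7 kg.
Tool frame: the origin (TCP) lies at the very end of the fingers, on their centre line; the grasp point (between the pads) lies 19 mm behind it (arm.hold_point_z is the y of the grasp point in the tool frame, in m); y points along the fingers, z is the direction in which the jaws open and shut, and the axes are right-handed (so a half turn about y gives the same grasp; the last joint's range is limited). The gripper opens to 85 mm and grips with 20 to 120 N. Pads are 22 mm wide; open, the fingers measure 114 mm over their backs; the gripper's body (76 mm by 85 mm) begins 54 mm behind the grasp point. The pads swing forward as they close: fully open they stand 13 mm farther back than shut.
Start: joints at [-0.971, 0.359, 0.012, 0, -1.224, -0.288], TCP at [0.207, -0.642, 0.231] pointing down, gripper open.
Joint ranges: [-3.07, 3.07], [-1.43, 2.12], [-1.02, 1.25], [-3.03, 1.67], [-3.05, -0], [-3.03, 3.03]. Speed limits (rad/s): [2.39, 2.39, 3.01, 3.14, 3.14, 3.14].

### API

Orientations are given as a 3x3 rotation matrix whose columns are the frame's x, y, z axes.
In Python, from cell import arm gives the robot as it stands. Calls block until the motion is done:
- arm.goto(position, orientation): joint-space move of the TCP to a pose.
- arm.line_to(position, velocity=0.15, rot=None, guard=None): straight line of the TCP; rot=None keeps the orientation; velocity is the mean speed in m/s. With guard (N) it stops when the force on the tool has changed by that much, and returns True; else False.
- arm.move_j(angles): joint-space move.
- arm.gripper_to(opening, squeeze=None): finger opening in m; squeeze is the grip in N (None keeps the last); returns when the fingers have stopped.
- arm.sleep(seconds).
- arm.inverse_kinematics(position, orientation): joint angles nearest the present ones, or None.
- arm.capture(name): name is "scene" or "top"; returns the picture (384x512x3 uint8, blue, green, red); there is no depth.
- arm.camera_model(name): a dict with "mtx" (3x3 intrinsics, pixels), "R" (3x3) and "t" (3): a world point X has camera coordinates R X + t. Camera axes: x right, y down, z forward; pixel columns grow to the right and rows downward; lengths in m; the calibration is good to about 2 mm. A picture is of the moment at which its call begins. camera_model takes no time and is no camera call.
A pose or a line that the arm cannot do raises arm.IKError and nothing moves.
- arm.hand_in(): hands the job in, once; it reports no verdict.
Readings, each from a call of its own:
- arm.read_time_s(): time.
- arm.read_q(): joint angles.
- arm.read_joint_vel(): joint speeds.
- arm.read_effort(): joint torques, N m.
- arm.read_tcp_pos(): TCP position.
- arm.read_eef_rot(): TCP orientation.
- arm.read_force(): force on the tool from outside, world axes, zero at the start.
- arm.read_wrist_torque(): the same for the moment, N m.
- arm.read_opening(): finger opening in m.
Only numpy, scipy, OpenCV 4.12 (cv2) and the standard library are available. Lean on these libraries where they do the work, as an engineer would, in place of code of your own. Each camera call takes 0.05 s, during which the arm holds its last target.

### The job

Unload the board tester: pull its shuttle all the way out from under the test head, swing the ejector lever right over so that the lifter pushes the power board up out of the shuttle frame, then take the board and lay it (do not drop it) flat across the two ribs of the anti-static tray, component side up and lengthwise in the tray. Then leave the tester ready: swing the lever right back so the lifter is down, and only after that push the empty shuttle fully home. Do not shift the other things on the bench.

Things in the scene. Friction and masses are not known exactly. Their poses are not given: they have to be found in the camera images.
- tester: Fixed bench-top tester: low base 130 x 390 mm with a white test head bridging one end, up to 180 mm high. Origin: on the bench, straight below the lifter's centre. y runs along the base towards the head, x points away from the robot, z up; 'tester x, y' below are in this frame. Base: y -165 to +225 mm. Head: y +85 to +215, x -75 to +75 mm.
- shuttle (a joint): How far the shuttle is out, m: 0 = fully home (its pocket under the head), 0.150 = at its outer stop (pocket centred over the lifter). It grows as the shuttle moves along the tester's -y. Slides stiffly (about 3 N) and stays where it is left.
- nest (a point): Centre of the shuttle's pocket, at its top face, 76 mm above the bench. The shuttle is a grey frame 110 mm wide, 235 mm long; the pocket is 60 mm (x) by 124 mm (y), 14 mm deep, with a 6 mm thick ledge round an open bottom of 44 x 100 mm. The board lies sunk in it with 2 mm of play all round. At tester x 0, y +150 mm when home, y 0 when out.
- shuttle_handle (a point): Middle of the shuttle's bow handle: a level round steel bar, 12 mm thick, 80 mm long along the tester's x, 106 mm above the bench and 30 mm above the shuttle's top face. At tester x 0, y +5 mm when home (the head's front face is 80 mm behind it), y -145 mm when fully out; the shuttle's front edge is 15 mm before it.
- lever (a joint): Angle of the ejector lever, rad: 0 = leaning 0.6 rad towards the head (lifter down), 1.2 = leaning 0.6 rad away from it (lifter up, 35 mm per rad). Axis along the tester's x through x -95, y -60, z 32 mm. Stiff (about 5 N at the knob), stays where it is left; starts between 0 and 0.1. The lifter may be raised (over 0.2 rad) only with the shuttle fully out.
- lever_knob (a point): Centre of the lever's black ball knob, 32 mm across, on a 10 mm steel rod, 125 mm from the lever's axis, on the robot's side of the base: at tester x -95, y +11, z 135 mm with the lever at 0; y -131, z 135 mm at 1.2; 157 mm high half-way.
- lifter_top (a point): Centre of the flat top of the lifter plate, 36 x 76 mm (long along the tester's y), at tester x 0, y 0: 54 mm above the bench when down, 96 mm when up. With the shuttle out it passes up through the pocket's open bottom and holds the board's underside 20 mm above the shuttle's top face.
- board_center (a point): Centre of the base plate of the loose power board: 56 mm (its x) by 120 mm (its y), 6 mm thick, aluminium below, green on top (z up), with low dark parts 2 to 6 mm high on top: grip it by its long edges (they give no hold). 0.13 to 0.25 kg. Starts in the shuttle's pocket under the head, long along the tester's y, 65 mm above the bench; 99 mm on the raised lifter.
- board: The same board; origin at the centre of its underside.
- lifter: The lifter plate; origin at the centre of its top.
- tray: Fixed black open anti-static tray, 132 mm (its x) by 180 mm (its y), walls 24 mm high, 4 mm thick; origin on the bench under its centre. Two ribs, 10 mm wide, run across it (along x) at y +40 and -40 mm, tops 18 mm above the bench, floor at 4 mm. The board lies on both, its centre 21 mm above the bench, its length along the tray's y, either way round.
- multimeter: Bystander: handheld multimeter, 180 x 86 x 40 mm, lying on the bench. Origin under its middle.
- screwdriver: Bystander: screwdriver, 200 mm long, lying on the bench. Origin under its middle.
- tape_roll: Bystander: roll of paper tape, 96 mm across, 24 mm high. Origin under its middle.
- mouse: Bystander: computer mouse, 100 x 58 x 32 mm. Origin under its middle.
Things that resemble listed ones, but are neither listed nor needed, are in the scene too. Several things have the shape of the tray; the one meant has the colours described above.

How it is judged:
By the outcome, as a careful person would: the job done as asked, in the order asked, and still so for the second after the job is handed in, with the robot touching nothing.
It also fails if it takes over 69 s, if anything falls off the work surface, if the arm or the gripper's body presses on something with over 40 N, if the wrist force passes 120 N, or if a joint passes its speed limit or range.

## Working session

There is one attempt and no reset: what is moved stays moved. The work goes in short steps, each a Python script; the robot and the scene stay as the last script left them, time stands still between calls to the robot, and variables do not carry over. Pictures are saved under pics/ and viewed, and the job is handed in when it is done.

```bash
ls; mkdir -p pics
python3 - <<'E'
from cell import arm
import cv2,numpy as np
for n in("scene","top"):
    im=arm.capture(n); cv2.imwrite(f"pics/{n}0.png",im)
    m=arm.camera_model(n); print(n,np.round(m["mtx"],1).tolist(),np.round(m["R"],3).tolist(),np.round(m["t"],3).tolist(), (-m["R"].T@m["t"]).round(3))
print(arm.read_time_s(),arm.read_eef_rot().round(2).tolist(),arm.hold_point_z)
E
```

```text
pics
scene [[437.9, 0.0, 254.1], [0.0, 437.9, 189.2], [0.0, 0.0, 1.0]] [[0.813, 0.582, -0.022], [0.323, -0.481, -0.815], [-0.484, 0.656, -0.579]] [-0.365, -0.143, 1.488] [ 1.064 -0.832  0.737]
top [[448.0, 0.0, 254.3], [0.0, 448.0, 184.4], [0.0, 0.0, 1.0]] [[-0.03, -1.0, 0.004], [-0.99, 0.029, -0.14], [0.14, -0.008, -0.99]] [-0.103, 0.509, 1.315] [ 0.317 -0.107  1.373]
0.1 [[0.95, -0.0, -0.31], [0.31, 0.0, 0.95], [-0.0, -1.0, 0.0]] -0.0187
```

View pics/scene0.png

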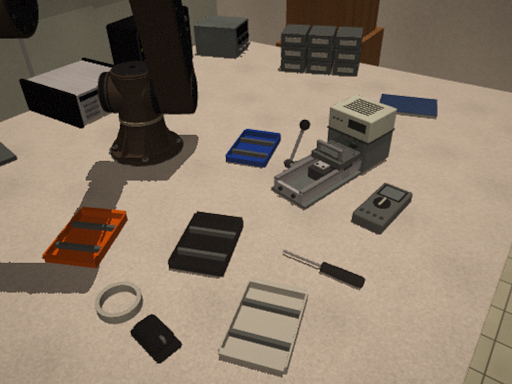

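View pics/top0.png

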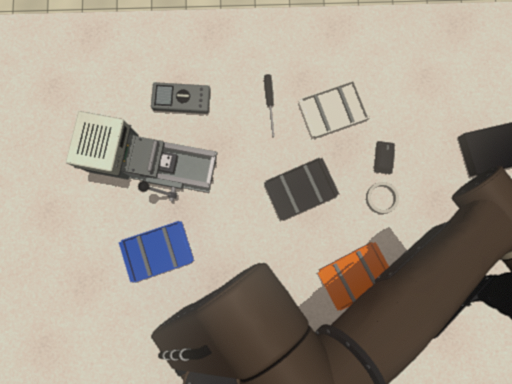

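Run:
```python
import cv2,numpy as np
a=cv2.imread("pics/scene0.png")[85:215,260:420]; b=cv2.imread("pics/top0.png")[100:215,60:225]
a=cv2.resize(a,(780,int(780*130/160)),interpolation=cv2.INTER_CUBIC)[:600]; b=cv2.resize(b,(780,int(780*115/165)),interpolation=cv2.INTER_CUBIC)
cv2.imwrite("pics/s0c.png",a);cv2.imwrite("pics/t0c.png",b)
```

```text
(no output)
```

View pics/s0c.png

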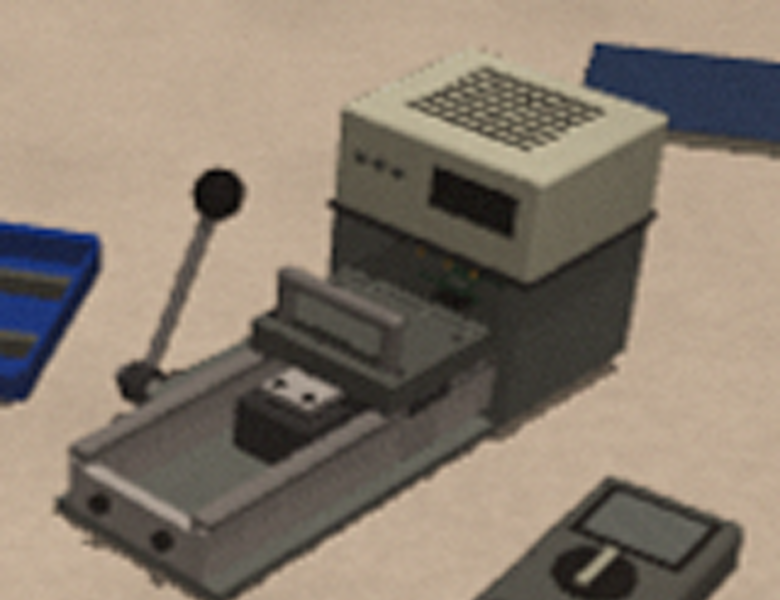

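View pics/t0c.png

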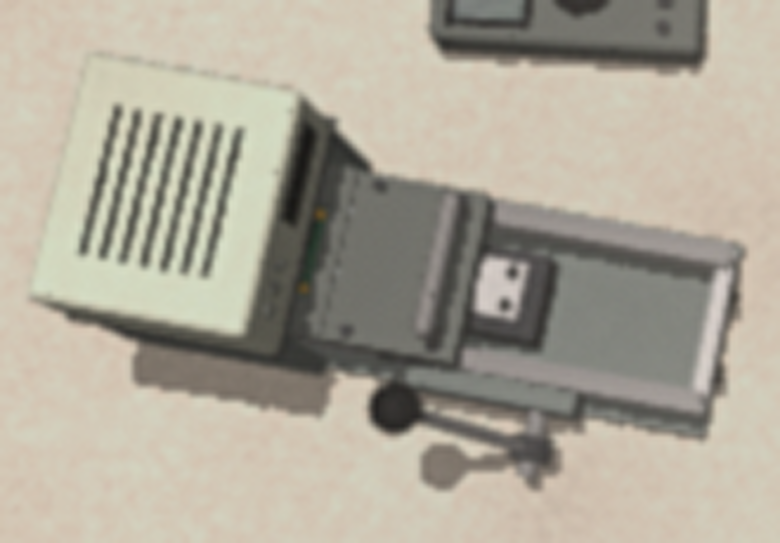

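```bash
cat > h.py <<'E'
import cv2,numpy as np
from cell import arm
def ray(n,uv,z):
    m=arm.camera_model(n);R,t=m["R"],m["t"];c=-R.T@t
    d=R.T@np.linalg.solve(m["mtx"],[uv[0],uv[1],1.]);return c+d*(z-c[2])/d[2]
def tri(uv1,uv2):
    A=[];b=[]
    for n,uv in(("scene",uv1),("top",uv2)):
        m=arm.camera_model(n);R,t=m["R"],m["t"];c=-R.T@t
        d=R.T@np.linalg.solve(m["mtx"],[uv[0],uv[1],1.]);d/=np.linalg.norm(d)
        P=np.eye(3)-np.outer(d,d);A.append(P);b.append(P@c)
    x=np.linalg.lstsq(np.vstack(A),np.hstack(b),rcond=None)[0]
    return x,[np.linalg.norm(Ai@x-bi) for Ai,bi in zip(A,b)]
def proj(n,X):
    m=arm.camera_model(n);p=m["mtx"]@(m["R"]@np.asarray(X,float)+m["t"]);return p[:2]/p[2]
def fit2(M,W):  # rigid 2d: W = R M + t
    M=np.array(M)[:,:2];W=np.array(W)[:,:2];a=M-M.mean(0);b=W-W.mean(0)
    th=np.arctan2((a[:,0]*b[:,1]-a[:,1]*b[:,0]).sum(),(a*b).sum())
    c,s=np.cos(th),np.sin(th);R=np.array([[c,-s],[s,c]]);t=W.mean(0)-R@M.mean(0)
    return th,t,W-(M@R.T+t)
E
python3 - <<'E'
from h import *
k=780/165
top=lambda u,v:((u+.5)/k-.5+60,(v+.5)/k-.5+100)
ks=780/160
sc=lambda u,v:((u+.5)/ks-.5+260,(v+.5)/ks-.5+85)
pts=[((75,215),.18,top(92,55)),((75,85),.18,top(300,93)),((-75,85),.18,top(245,338)),((-75,215),.18,top(32,298)),
((40,5),.106,top(453,195)),((-40,5),.106,top(427,335)),((-95,11),.135,top(395,407))]
M=[np.array(p[0])/1000 for p in pts];W=[ray("top",p[2],p[1]) for p in pts]
th,t,r=fit2(M,W);print(th,t,(r*1000).round(1).tolist())
print("knob tri",tri(sc(218,192),top(395,407)))
print("headNW",tri(sc(655,118),top(92,55)), tri(sc(540,183),top(300,93)),tri(sc(343,107),top(245,338)))
# tray black in both views
for n,roi in(("top",(255,350,150,230)),("scene",(160,255,205,285))):
    im=cv2.imread(f"pics/{n}0.png");g=im.max(2)
    m=((g<75)).astype(np.uint8);mm=np.zeros_like(m);x0,x1,y0,y1=roi;mm[y0:y1,x0:x1]=m[y0:y1,x0:x1]
    mm=cv2.morphologyEx(mm,cv2.MORPH_CLOSE,np.ones((9,9)))
    c=max(cv2.findContours(mm,0,2)[0],key=cv2.contourArea);r=cv2.minAreaRect(c)
    ap=cv2.approxPolyDP(c,4,True)[:,0];print(n,r,cv2.contourArea(c),ap.tolist())
    if n=="top":
        b=np.array([ray("top",p,.024)[:2] for p in cv2.boxPoints(r)]);print(b.round(4).tolist(),np.linalg.norm(np.diff(b,axis=0),axis=1))
c=cv2.imread("pics/top0.png")[150:230,255:350];cv2.imwrite("pics/tray0.png",cv2.resize(c,None,fx=7,fy=7,interpolation=2))
E
```

```text
-0.20197947753727685 [0.58754009 0.16666374] [[-1.7, -3.1], [-1.9, 3.2], [1.7, 2.8], [2.4, -2.5], [3.6, 1.7], [-4.5, 1.3], [0.4, -3.5]]
knob tri (array([0.49662153, 0.19166025, 0.14294066]), [np.float64(0.0008680311887560731), np.float64(0.0008680311887556433)])
headNW (array([0.70150065, 0.35874142, 0.17880501]), [np.float64(0.0014457616707004306), np.float64(0.0014457616707008653)]) (array([0.67753487, 0.23911271, 0.17857433]), [np.float64(0.000996708965247878), np.float64(0.0009967089652474313)]) (array([0.53525019, 0.27014679, 0.17730488]), [np.float64(0.00233244439126816), np.float64(0.002332444391268255)])
top ((301.0469055175781, 188.45787048339844), (41.30803298950195, 62.16140365600586), 66.50143432617188) 2325.0 [[321, 159], [267, 181], [267, 188], [268, 182], [277, 183], [277, 191], [270, 195], [281, 218], [336, 194]]
[[0.5142, -0.1484], [0.5859, -0.3259], [0.4675, -0.37], [0.3976, -0.1942]] [0.19146967 0.12635133 0.18920773]
scene ((205.29312133789062, 243.01724243164062), (56.63707733154297, 73.34964752197266), 21.801410675048828) 3231.0 [[197, 212], [169, 258], [169, 268], [222, 276], [242, 220]]
```

View pics/tray0.png

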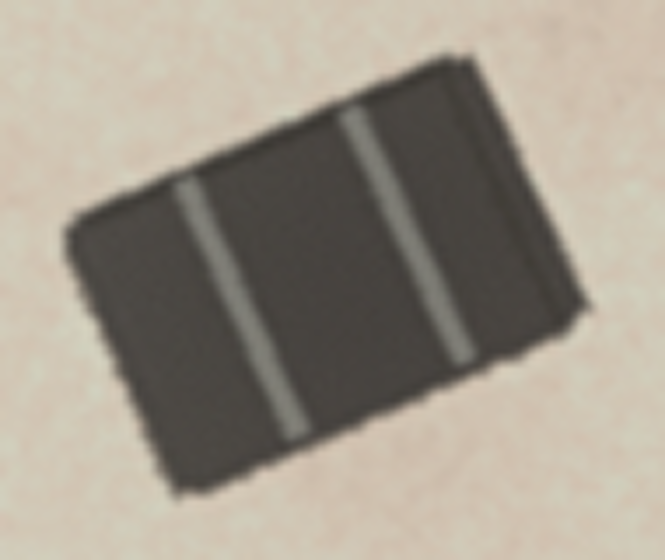

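Run:
```python
from h import *
k=780/165
top=lambda u,v:((u+.5)/k-.5+60,(v+.5)/k-.5+100)
pts=[((75,215),.18,top(92,55)),((75,85),.18,top(300,93)),((-75,85),.18,top(245,338)),((-75,215),.18,top(32,298)),
((0,5),.108,top(440,265)),((-95,0),.142,top(395,407))]
M=[np.array(p[0])/1000 for p in pts];W=[ray("top",p[2],p[1]) for p in pts]
th,t,r=fit2(M,W);print(th,t,(r*1000).round(1).tolist())
c,s=np.cos(th),np.sin(th);R=np.array([[c,-s],[s,c]])
for n,p in dict(handle=(0,.005,.106),knob=(-.095,0,.142),piv=(-.095,-.06,.032),end1=(.065,-.165,0),end2=(-.065,-.165,0)).items():
    w=np.r_[R@p[:2]+t,p[2]];a=proj("top",w);b=proj("scene",w);print(n,w.round(4),"crop top",((a-[60,100])*k).round(),"crop scene",((b-[260,85])*780/160).round())
tp=lambda u,v:((u+.5)/7-.5+255,(v+.5)/7-.5+150)
rb=[ray("top",tp(*p),.018)[:2] for p in((187,180),(297,435),(350,108),(464,360))]
A,B,C,D=rb;print("ribs",np.array(rb).round(4).tolist());c4=sum(rb)/4
rd=((A-B)+(C-D));rd/=np.linalg.norm(rd);n=np.array([-rd[1],rd[0]]);print("rib dir(x)",rd,"sep",n@((A+B)/2-(C+D)/2),"len",np.linalg.norm(A-B),np.linalg.norm(C-D),"ctr",c4)
print("angle of tray x",np.arctan2(rd[1],rd[0]))
L=dict(far=((150,182),(420,68),.024),near=((240,478),(550,340),0.0),right=((485,90),(575,285),.024),left=((75,250),(170,480),0.0))
for kx,(p,q,z) in L.items():
    P=ray("top",tp(*p),z)[:2];Q=ray("top",tp(*q),z)[:2];m=(P+Q)/2-c4
    d=Q-P;print(kx,"x",rd@m*1000,"y",n@m*1000,"ang",np.arctan2(d[1],d[0]))
```

```text
-0.21375525559235325 [0.58650493 0.16792209] [[-3.0, -3.0], [-1.6, 3.0], [1.6, 0.9], [0.7, -4.1], [-0.1, -0.1], [2.4, 3.3]]
handle [0.5876 0.1728 0.106 ] crop top [439. 264.] crop scene [330. 298.]
knob [0.4937 0.1881 0.142 ] crop top [399. 409.] crop scene [207. 193.]
piv [0.4809 0.1294 0.032 ] crop top [532. 449.] crop scene [134. 384.]
end1 [ 0.615  -0.0071  0.    ] crop top [746. 248.] crop scene [207. 613.]
end2 [0.488  0.0205 0.    ] crop top [708. 440.] crop scene [ 45. 515.]
ribs [[0.534, -0.2013], [0.4209, -0.2446], [0.564, -0.2741], [0.4514, -0.3186]]
rib dir(x) [0.93192156 0.3626599 ] sep 0.07935817904366976 len 0.12115664515180304 0.1210730637423238 ctr [ 0.49257007 -0.25964652]
angle of tray x 0.3711205248823904
far x 64.71601841172696 y -9.222877139232267 ang -1.1969699267631975
near x -67.03557229118069 y -6.725723954632299 ang -1.1835570821185866
right x -2.0415691560735207 y -96.34455778104746 ang -2.7630511151402346
left x -2.2591654989504866 y 96.09823512984386 ang -2.785780332882512
```

```bash
cat >> h.py <<'E'
TH=-.208;T0=np.array([.5868,.1677])
def P(x,y,z):
    c,s=np.cos(TH),np.sin(TH);return np.array([T0[0]+c*x-s*y,T0[1]+s*x+c*y,z])
def O(a):
    y=np.array([0,0,-1.]);z=np.array([np.cos(a),np.sin(a),0]);return np.column_stack([np.cross(y,z),y,z])
OY=O(np.pi/2+TH)
TRAY=np.array([.4915,-.2600]);TA=.371
def knob(q):return P(-.095,-.06+.125*np.sin(.6-q),.032+.125*np.cos(.6-q))
def st(s=""):
    print(s,"t=%.2f"%arm.read_time_s(),"tcp",arm.read_tcp_pos().round(4),"F",arm.read_force().round(1),"op %.4f"%arm.read_opening())
E
python3 - <<'E'
from h import *
for a,n in((TH,"+x"),(TH+np.pi,"-x")):
    for p in(P(0,0,.08),knob(.1)-[0,0,.019],knob(1.2)-[0,0,.019]):
        q=arm.inverse_kinematics(p,O(a));print(n,None if q is None else np.round(q,2))
for a in(TA,TA+np.pi):
    q=arm.inverse_kinematics(np.r_[TRAY,.002],O(a));print("tray",None if q is None else np.round(q,2))
for p in(P(0,.005,.087),P(0,-.145,.087),P(0,.005,.28)):
    q=arm.inverse_kinematics(p,OY);print("hdl",None if q is None else np.round(q,2))
arm.gripper_to(.05)
arm.goto(P(0,.005,.28),OY);st("hover")
arm.line_to(P(0,.005,.15));st()
print(arm.line_to(P(0,.005,.089),velocity=.08,guard=10));st("down")
im=arm.capture("scene");cv2.imwrite("pics/s1.png",cv2.resize(im[60:220,230:430],None,fx=4,fy=3.75))
E
```

```text
+x [ 0.6   0.39 -0.32  0.   -0.86  2.34]
+x [ 0.73  0.22 -0.46  0.   -0.89  2.2 ]
+x [ 0.55  0.14 -0.58  0.   -0.85  2.39]
-x [ 0.6   0.39 -0.32  0.   -0.86 -0.81]
-x [ 0.73  0.22 -0.46  0.   -0.89 -0.94]
-x [ 0.55  0.14 -0.58  0.   -0.85 -0.75]
tray [-0.13  0.42 -0.51 -0.   -0.64 -2.64]
tray [-0.13  0.42 -0.51  0.   -0.64  0.51]
hdl [ 0.6   0.38 -0.31  0.   -0.88 -2.38]
hdl [ 0.4   0.31 -0.43  0.   -0.83 -2.18]
hdl [ 0.6   0.23 -0.06  0.   -1.28 -2.38]
hover t=3.69 tcp [0.588  0.172  0.2799] F [ 0.1 -0.8  0.6] op 0.0499
 t=4.71 tcp [0.5885 0.1728 0.1509] F [0.4 0.5 0.5] op 0.0504
False
down t=5.62 tcp [0.5882 0.1728 0.0894] F [ 0.1 -0.5  0.5] op 0.0496
```

View pics/s1.png

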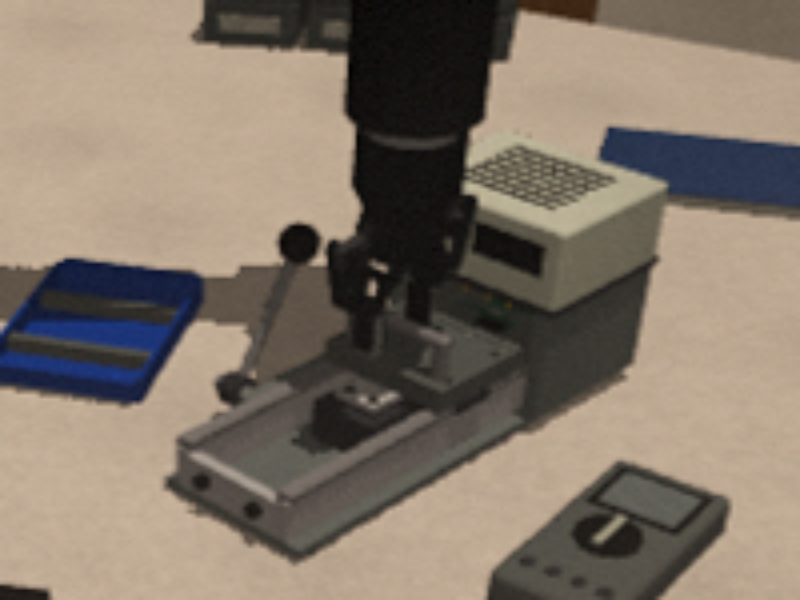

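The fingers straddle the bow bar (crop px ~400,325). Next I close on it and pull.

Run:
```python
from h import *
arm.gripper_to(0,squeeze=50);st("closed")
p=arm.read_tcp_pos()
d=P(0,-1,0)-P(0,0,0)
arm.line_to(p+d*.140,velocity=.12);st("140")
g=arm.line_to(p+d*.160,velocity=.04,guard=22);st("end %s"%g)
print("travel",(arm.read_tcp_pos()-p)@d)
im=arm.capture("scene");cv2.imwrite("pics/s2.png",cv2.resize(im[60:220,230:430],None,fx=4,fy=3.75))
```

```text
closed t=6.11 tcp [0.5882 0.173  0.0896] F [-0.5  3.1  4.9] op 0.0098
140 t=7.42 tcp [0.5582 0.0348 0.0896] F [-5.1 -0.9  6.2] op 0.0100
end True t=7.76 tcp [0.5571 0.0293 0.0896] F [-1.7  5.   3.5] op 0.0102
travel 0.14703247708936032
```

View pics/s2.png

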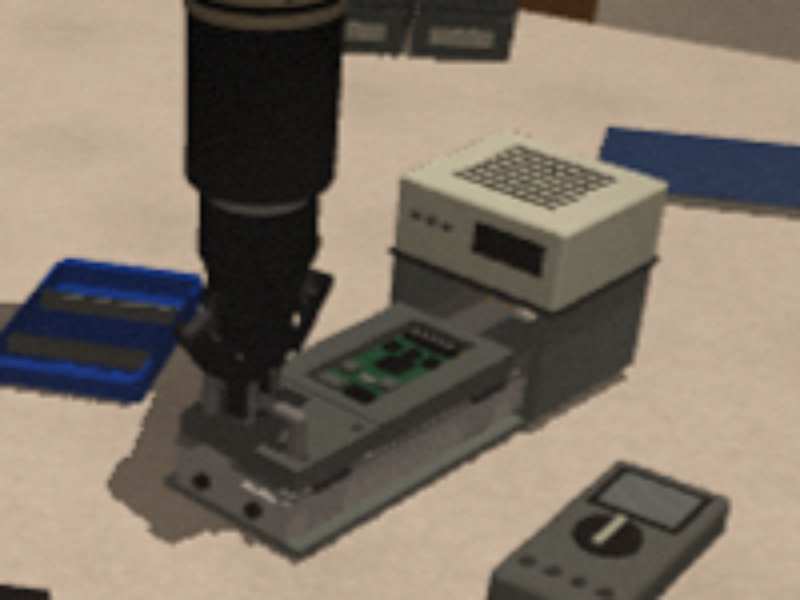

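Run:
```python
from h import *
p=arm.read_tcp_pos();d=P(0,-1,0)-P(0,0,0)
g=arm.line_to(p+d*.009,velocity=.03,guard=35);st("end %s"%g)
print("more",(arm.read_tcp_pos()-p)@d)
g=arm.line_to(arm.read_tcp_pos(),velocity=.03);st("relax")
arm.gripper_to(.05);st("open")
arm.line_to(arm.read_tcp_pos()+[0,0,.12],velocity=.2)
im=arm.capture("top");cv2.imwrite("pics/t3.png",im)
cv2.imwrite("pics/t3c.png",cv2.resize(im[100:215,60:225],(780,544),interpolation=2))
im=arm.capture("scene");cv2.imwrite("pics/s3.png",im)
```

```text
end True t=8.07 tcp [0.5571 0.0294 0.0896] F [-2.2  5.3  3.5] op 0.0101
more -0.00011336464978285261
relax t=8.32 tcp [0.5571 0.0294 0.0896] F [-2.6  4.5  4.7] op 0.0099
open t=8.78 tcp [0.5571 0.0292 0.0895] F [-0.7 -0.5 -0. ] op 0.0501
```

View pics/t3c.png

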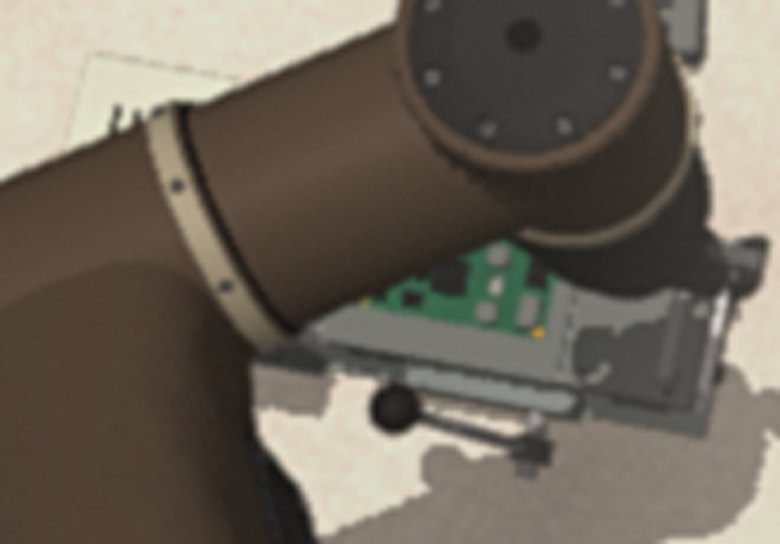

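The stop is hard and consistent: the grip centring puts the tester origin 3.5 mm further along y. I correct that and go to the knob.

```bash
sed -i 's/^TH=.*/TH=-.208;T0=np.array([.5875,.1711])/' h.py
cat >> h.py <<'E'
OX=O(TH+np.pi)
GZ=np.array([0,0,.021])  # TCP below knob centre
E
python3 - <<'E'
from h import *
for q in(0,.05,.1):print(q,knob(q).round(4))
for q in np.linspace(0,1.25,6): assert arm.inverse_kinematics(knob(q)-GZ,OX) is not None
k=knob(.07)
arm.goto(k+[0,0,.08],OX);arm.gripper_to(.07);st("hover")
print(arm.line_to(k-GZ,velocity=.08,guard=8));st("down")
im=arm.capture("scene");cv2.imwrite("pics/s4.png",cv2.resize(im[80:210,260:400],None,fx=5.5,fy=4.6))
im=arm.capture("top");cv2.imwrite("pics/t4.png",cv2.resize(im[100:215,60:225],(780,544),interpolation=2))
E
```

```text
0 [0.4967 0.2011 0.1352]
0.05 [0.4956 0.1959 0.1386]
0.1 [0.4945 0.1906 0.1417]
hover t=11.08 tcp [0.4954 0.1935 0.2198] F [ 0.3 -0.9  0. ] op 0.0701
False
down t=12.50 tcp [0.4955 0.1941 0.1194] F [-0.9 -0.2 -0.7] op 0.0700
```

View pics/s4.png

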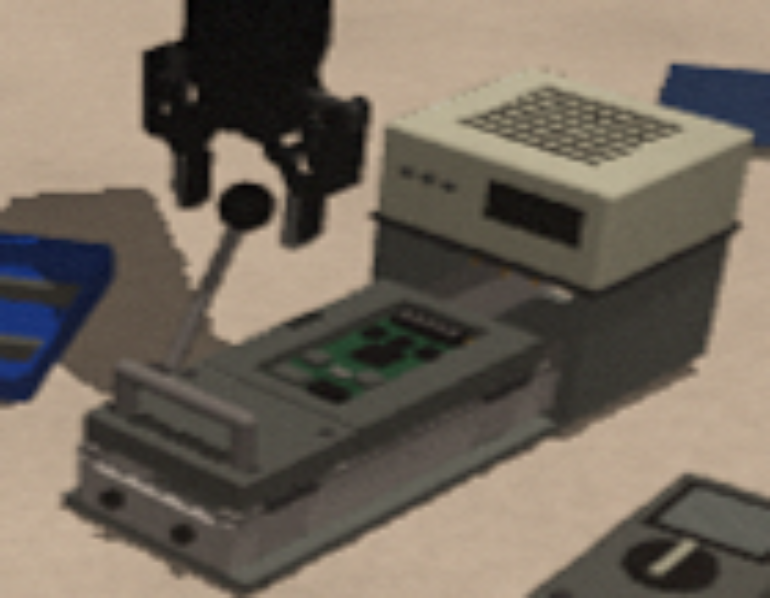

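The knob (crop 245,205) sits between the two pads. Next I grip it and swing.

Run:
```python
from h import *
arm.gripper_to(0,squeeze=50);st("grip")
for q in np.linspace(.07,1.2,9)[1:]:
    arm.line_to(knob(q)-GZ,velocity=.12)
st("q1.2")
g=arm.line_to(knob(1.25)-GZ,velocity=.04,guard=18);st("over %s"%g)
im=arm.capture("scene");cv2.imwrite("pics/s5.png",cv2.resize(im[80:210,260:400],None,fx=5.5,fy=4.6))
```

```text
grip t=13.05 tcp [0.4967 0.1939 0.1195] F [ 6.6 -3.5 -0.1] op 0.0295
q1.2 t=15.45 tcp [0.4668 0.0622 0.1135] F [ 0.1 -0.5 -0. ] op 0.0002
over False t=15.76 tcp [0.4664 0.0579 0.1104] F [-0.2 -0.6  0.1] op 0.0003
```

View pics/s5.png

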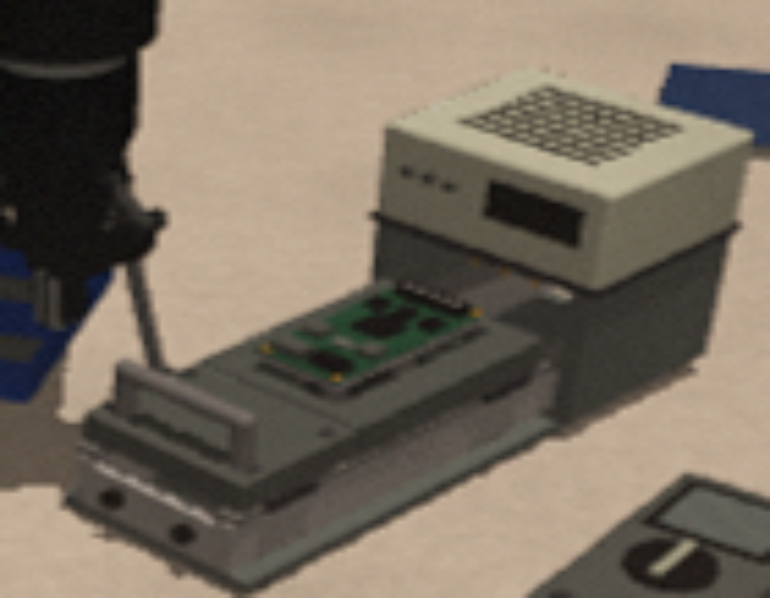

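The grip slipped off the ball partway, so the lever is only part over. I lift, locate the knob again and push it with the jaws across y.

Run:
```python
from h import *
arm.line_to(arm.read_tcp_pos()+[0,0,.12],velocity=.2)
a=arm.capture("scene");cv2.imwrite("pics/s6.png",cv2.resize(a[80:210,260:400],None,fx=5,fy=4.6))
b=arm.capture("top");cv2.imwrite("pics/t6.png",cv2.resize(b[100:215,60:225],(780,544),interpolation=2))
```

```text
(no output)
```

View pics/s6.png

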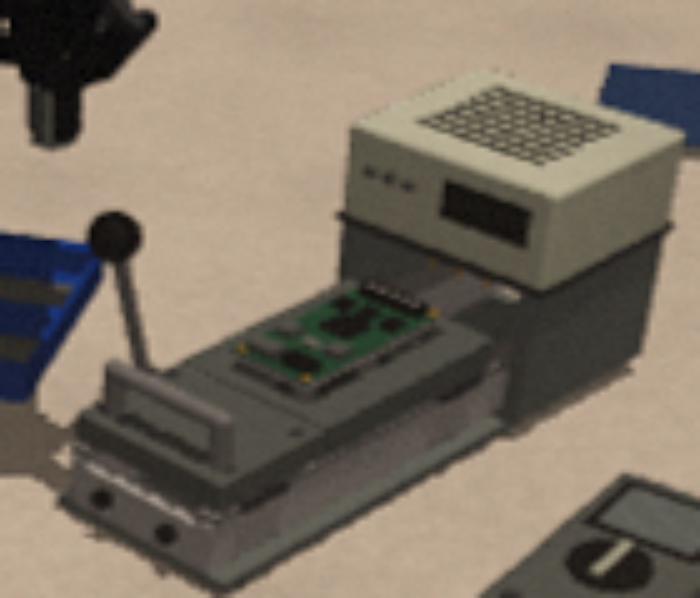

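View pics/t6.png

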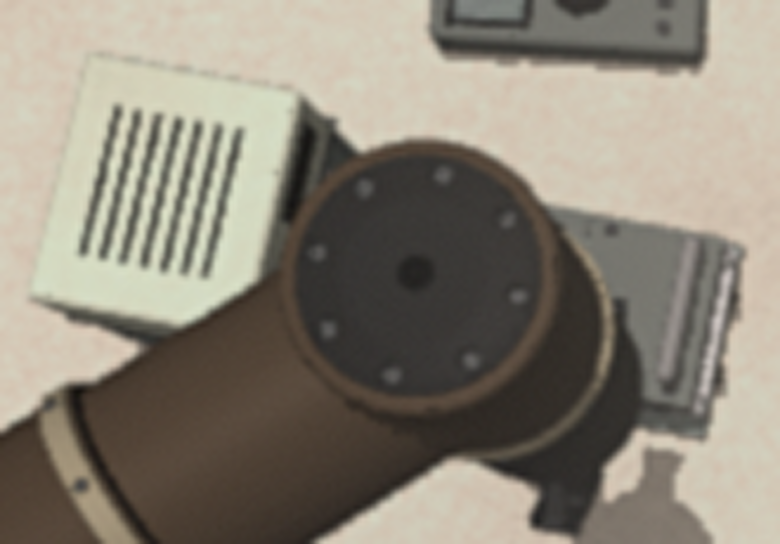

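Run:
```python
from h import *
for q in np.arange(.7,1.25,.1): print(q.round(2),knob(q).round(3),proj("scene",knob(q)).round(1))
a=cv2.imread("pics/s3.png");g=a.max(2)
m=arm.read_q();print(m.round(2), [np.round(arm.inverse_kinematics(knob(1.),OO),2).tolist() for OO in(OY,O(TH-np.pi/2))])
```

```text
0.7 [0.48  0.12  0.156] [286.2 128. ]
0.8 [0.477 0.108 0.155] [283.1 130. ]
0.9 [0.475 0.096 0.151] [280.1 132.4]
1.0 [0.472 0.084 0.147] [277.1 135.2]
1.1 [0.47  0.073 0.142] [274.3 138.3]
1.2 [0.468 0.063 0.135] [271.5 141.6]
[ 0.54  0.02 -0.42 -0.   -1.13 -0.75] [[0.59, 0.11, -0.53, 0.0, -0.93, -2.37], [0.59, 0.11, -0.53, 0.0, -0.93, 0.77]]
```

Run:
```python
from h import *
OC=O(TH-np.pi/2);G=np.array([0,0,.026]);dn=P(0,-1,0)-P(0,0,0)
k=knob(.83)
arm.gripper_to(.065);arm.goto(k+[0,0,.05],OC)
print(arm.line_to(k-G,velocity=.1,guard=8));st("down")
arm.gripper_to(.036,squeeze=30);st("cage")
for q in np.linspace(.83,1.2,5)[1:]:
    g=arm.line_to(knob(q)-G,velocity=.1,guard=30)
    if g: st("guard at %.2f"%q);break
st("arc")
g=arm.line_to(knob(1.2)-G+dn*.008,velocity=.04,guard=25);st("over %s"%g)
a=arm.capture("scene");cv2.imwrite("pics/s7.png",cv2.resize(a[80:210,260:400],None,fx=5,fy=4.6))
```

```text
False
down t=19.54 tcp [0.4767 0.1043 0.1282] F [-0.3  0.6  0.1] op 0.0648
cage t=19.93 tcp [0.4764 0.1042 0.1279] F [ 0.  -0.4 -0.6] op 0.0360
arc t=21.00 tcp [0.4694 0.065  0.1106] F [-2.4  9.1  9.2] op 0.0361
over True t=21.22 tcp [0.4711 0.0643 0.1115] F [-0.1  6.8  2.9] op 0.0359
```

View pics/s7.png

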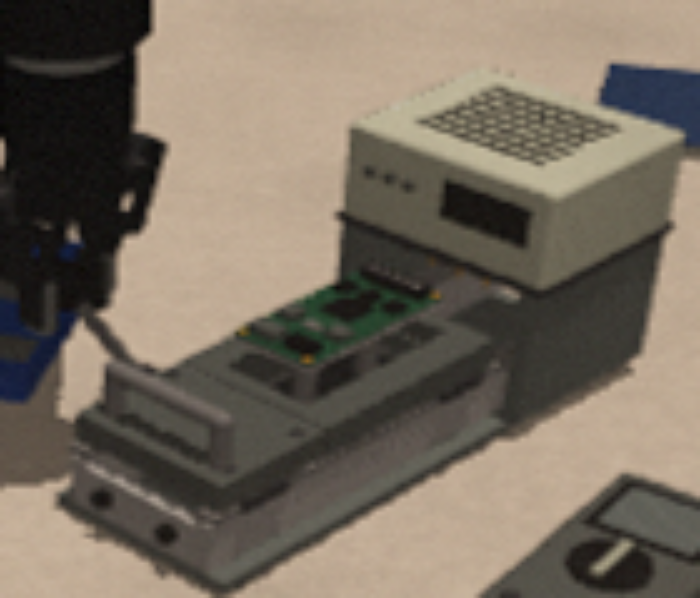

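Run:
```python
from h import *
arm.gripper_to(.06);st()
arm.line_to(arm.read_tcp_pos()+[0,0,.13],velocity=.25)
arm.goto(P(0,0,.20),OX);arm.gripper_to(.085);st("above board")
a=arm.capture("scene");cv2.imwrite("pics/s8.png",cv2.resize(a[60:210,230:400],None,fx=4.5,fy=4))
print(proj("scene",knob(1.2)),proj("scene",P(0,0,.099)))
```

```text
t=21.62 tcp [0.4694 0.0626 0.1103] F [-0.5  0.7 -0.5] op 0.0596
above board t=24.11 tcp [0.5875 0.171  0.2002] F [-0.2  0.5  0.5] op 0.0850
[271.54763017 141.63446557] [327.19933662 148.52117481]
```

View pics/s8.png

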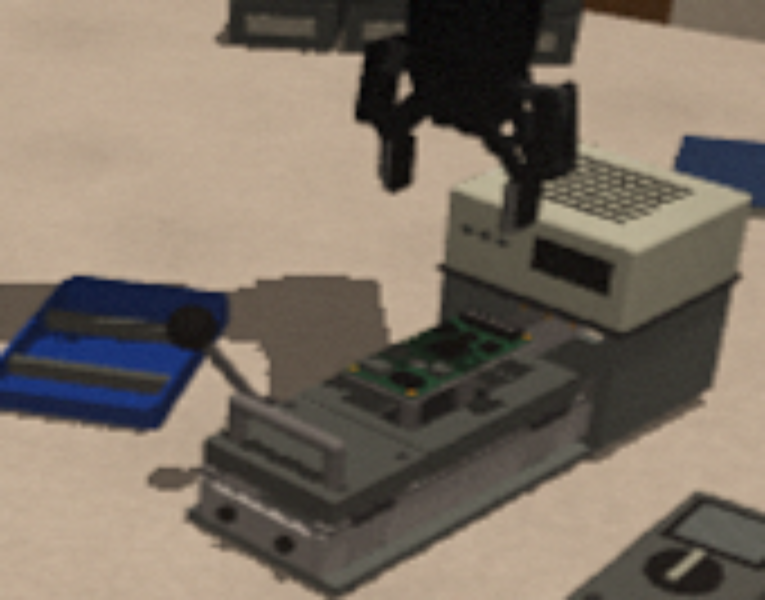

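Knob at (272.4,141.8), where 1.2 rad predicts (271.5,141.6). Board centre at ~(327.8,148.7), predicted (327.2,148.5). I now take the board.

Run:
```python
from h import *
arm.line_to(P(0,0,.12),velocity=.2)
print(arm.line_to(P(0,0,.080),velocity=.08,guard=8));st("down")
arm.gripper_to(.02,squeeze=60);st("grip")
p=arm.read_tcp_pos()
arm.line_to(p+[0,0,.03],velocity=.08);st("lift")
arm.line_to(p+[0,0,.13],velocity=.2);st("lift2")
a=arm.capture("scene");cv2.imwrite("pics/s9.png",cv2.resize(a[60:210,230:400],None,fx=4.5,fy=4))
```

```text
False
down t=25.36 tcp [0.5878 0.1712 0.0802] F [-0.1 -0.2  0. ] op 0.0851
grip t=25.75 tcp [0.5879 0.1713 0.0807] F [-0.2 -0.2  3.9] op 0.0544
lift t=26.28 tcp [0.5877 0.1713 0.1107] F [ 0.4 -0.2 -2.1] op 0.0546
lift2 t=26.93 tcp [0.587  0.1711 0.2092] F [ 0.1 -0.4 -2.6] op 0.0543
```

View pics/s9.png

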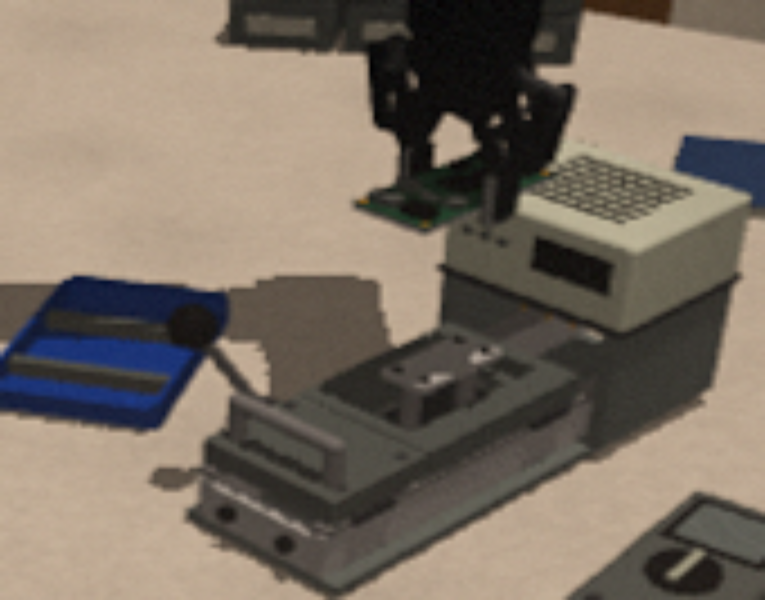

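Run:
```python
from h import *
OT=O(TA+np.pi)
arm.goto(np.r_[TRAY,.15],OT);st("over tray")
arm.line_to(np.r_[TRAY,.05],velocity=.2);st()
a=arm.capture("scene");cv2.imwrite("pics/s10.png",cv2.resize(a[150:290,130:290],None,fx=5,fy=4.2))
```

```text
over tray t=28.62 tcp [ 0.492  -0.2596  0.1499] F [-0.1  0.4 -1.7] op 0.0546
 t=29.27 tcp [ 0.4924 -0.2599  0.0506] F [ 0.3  0.9 -0.4] op 0.0543
```

View pics/s10.png

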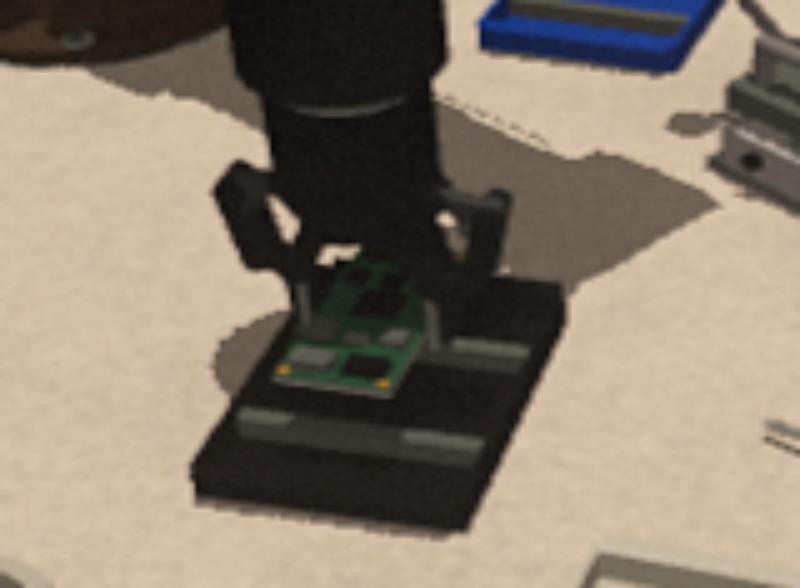

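Aligned with the tray. I lower it gently with a guard.

Run:
```python
from h import *
arm.line_to(np.r_[TRAY,.012],velocity=.1);st()
g=arm.line_to(np.r_[TRAY,-.001],velocity=.02,guard=5);st("contact %s"%g)
a=arm.capture("scene");cv2.imwrite("pics/s11.png",cv2.resize(a[150:290,130:290],None,fx=5,fy=4.2))
```

```text
t=29.85 tcp [ 0.4919 -0.2602  0.0125] F [ 0.6  0.5 -1. ] op 0.0546
contact True t=30.35 tcp [ 0.4917 -0.26    0.003 ] F [-1.8  1.   5.1] op 0.0545
```

View pics/s11.png

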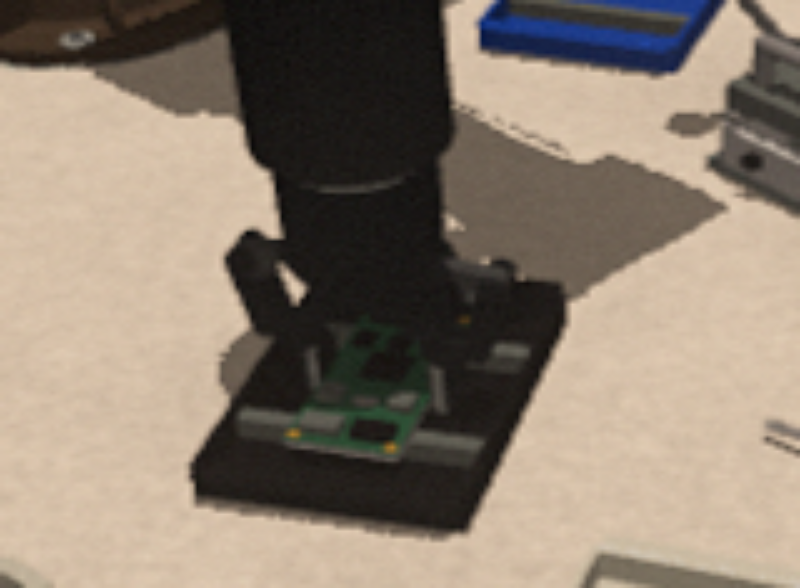

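Run:
```python
from h import *
arm.gripper_to(.07);st("released")
arm.line_to(np.r_[TRAY,.08],velocity=.12);arm.line_to(np.r_[TRAY,.2],velocity=.25)
OC=O(TH-np.pi/2);k=knob(1.2)
arm.gripper_to(.065);arm.goto(k+[0,0,.06],OC);st("over knob")
a=arm.capture("scene");cv2.imwrite("pics/s12.png",cv2.resize(a[90:290,130:360],None,fx=3.4,fy=3))
```

```text
released t=30.70 tcp [ 0.4909 -0.2599  0.0022] F [-0.6  0.3  0.3] op 0.0696
over knob t=33.59 tcp [0.4678 0.0625 0.1951] F [ 0.4  0.1 -0.1] op 0.0649
```

View pics/s12.png

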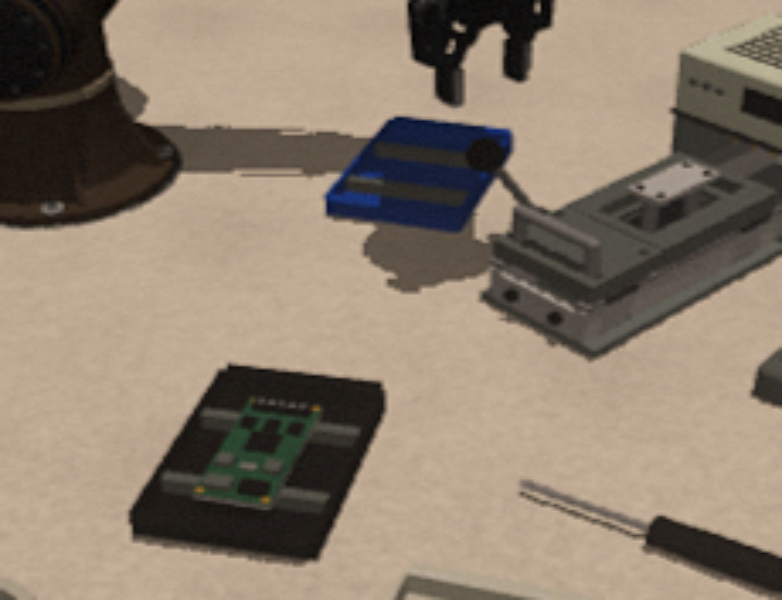

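The board lies across both ribs (crop 258,450), component side up and lengthwise. The lifter is up and empty, so I swing the lever back.

Run:
```python
from h import *
OC=O(TH-np.pi/2);G=np.array([0,0,.026]);up=P(0,1,0)-P(0,0,0)
print(arm.line_to(knob(1.2)-G,velocity=.1,guard=8));st("down")
arm.gripper_to(.042,squeeze=30);st("cage")
for q in np.linspace(1.2,0,10)[1:]:
    g=arm.line_to(knob(q)-G,velocity=.12,guard=30)
    if g: st("guard at %.2f"%q);break
st("arc")
g=arm.line_to(knob(0)-G+up*.012-[0,0,.002],velocity=.04,guard=22);st("over %s"%g)
a=arm.capture("scene");cv2.imwrite("pics/s13.png",cv2.resize(a[60:210,230:400],None,fx=4.5,fy=4))
```

```text
False
down t=34.65 tcp [0.468  0.063  0.1096] F [0.2 0.7 0.2] op 0.0652
cage t=35.00 tcp [0.4682 0.0637 0.1097] F [0.4 3.2 1.5] op 0.0419
arc t=37.62 tcp [0.4968 0.2009 0.1091] F [ 0.4 -2.1  1.8] op 0.0421
over True t=37.88 tcp [0.4967 0.2017 0.1084] F [ 2.  -7.6  7.2] op 0.0420
```

View pics/s13.png

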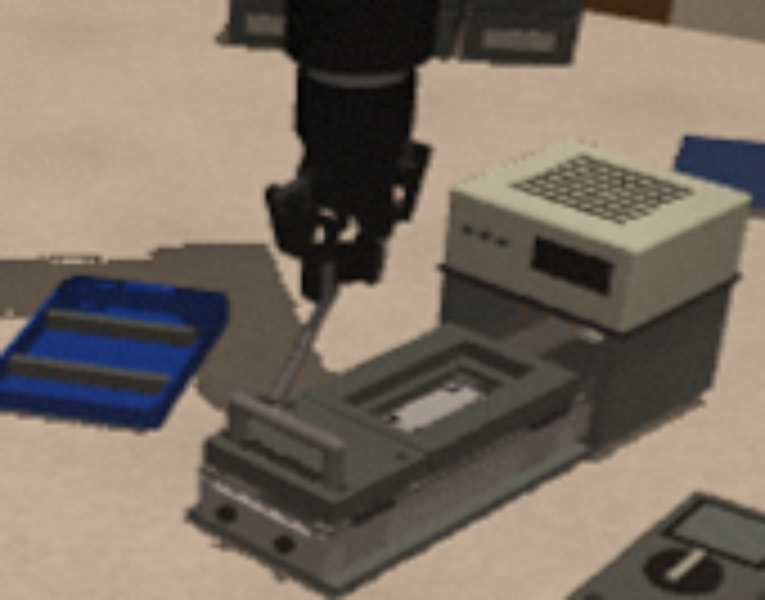

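Run:
```python
from h import *
up=P(0,1,0)-P(0,0,0);p=arm.read_tcp_pos()
g=arm.line_to(p+up*.006,velocity=.03,guard=30);st("more %s"%g);print((arm.read_tcp_pos()-p)@up)
arm.gripper_to(.065);st()
arm.line_to(arm.read_tcp_pos()+[0,0,.12],velocity=.25)
arm.goto(P(0,-.145,.20),OY);st("over handle")
a=arm.capture("scene");cv2.imwrite("pics/s14f.png",a);cv2.imwrite("pics/s14.png",cv2.resize(a[60:210,230:400],None,fx=4.5,fy=4))
b=arm.capture("top");cv2.imwrite("pics/t14.png",cv2.resize(b[100:215,60:225],(780,544),interpolation=2))
for q in(0,.05,.1):print(q,(proj("scene",knob(q))-[230,60])*[4.5,4],(proj("top",knob(q))-[60,100])*780/165)
```

```text
more False t=38.25 tcp [0.4967 0.2025 0.1083] F [  2.8 -19.4   7.1] op 0.0422
0.0009516365201407882
 t=38.60 tcp [0.498  0.2079 0.1085] F [ 0.8 -0.4  0.4] op 0.0650
over handle t=41.60 tcp [0.5575 0.0293 0.1998] F [ 0.2 -0.2 -0.3] op 0.0650
0 [339.99549088 260.85744952] [379.40619401 406.05902499]
0.05 [334.86424747 259.02939216] [386.70224377 406.84083347]
0.1 [329.50858094 257.58507717] [394.42131344 407.73785262]
```

View pics/s14.png

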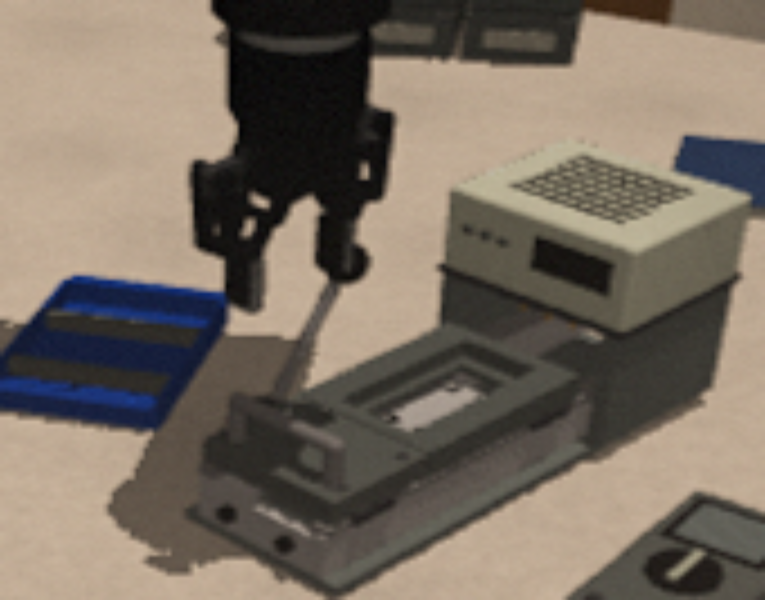

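View pics/t14.png

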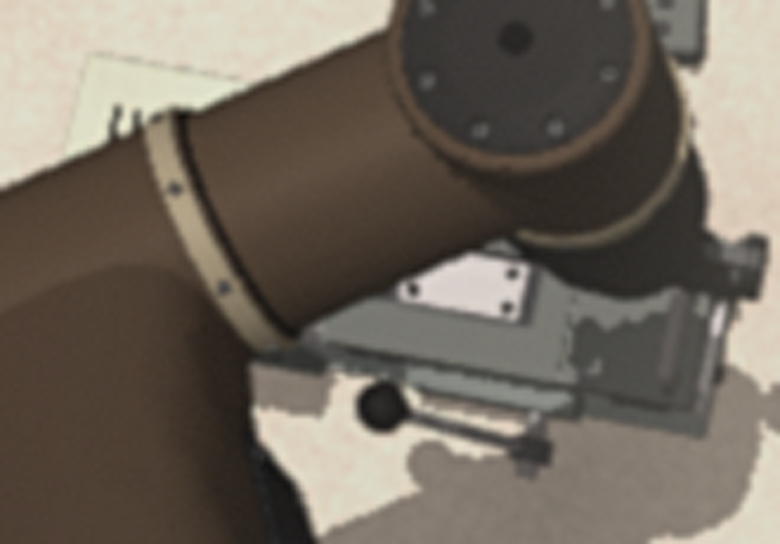

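The knob is at top-crop (382,407), where q=0 predicts (379,406), so the lever is back at its stop. Next is the shuttle.

Run:
```python
from h import *
up=P(0,1,0)-P(0,0,0)
arm.gripper_to(.05)
arm.line_to(P(0,-.145,.12),velocity=.2)
print(arm.line_to(P(0,-.145,.089),velocity=.08,guard=10));st("down")
arm.gripper_to(0,squeeze=50);st("closed")
p=arm.read_tcp_pos()
print(arm.line_to(p+up*.140,velocity=.12,guard=40));st("140")
g=arm.line_to(p+up*.160,velocity=.04,guard=25);st("end %s"%g)
print("travel",(arm.read_tcp_pos()-p)@up)
g=arm.line_to(arm.read_tcp_pos()+up*.006,velocity=.03,guard=30);st("again %s"%g)
print("travel",(arm.read_tcp_pos()-p)@up)
arm.gripper_to(.05);arm.line_to(arm.read_tcp_pos()+[0,0,.13],velocity=.2);st("up")
print("final tester y of handle TCP vs expected",(arm.read_tcp_pos()-P(0,.005,0))@up)
a=arm.capture("scene");cv2.imwrite("pics/s15.png",a)
arm.goto([.40,-.05,.40],OY)
for n in("scene","top"):
    cv2.imwrite(f"pics/{n}16.png",arm.capture(n))
st()
```

```text
False
down t=43.08 tcp [0.5579 0.0293 0.0894] F [-0.3  0.3 -0.8] op 0.0503
closed t=43.52 tcp [0.5578 0.0293 0.0896] F [-1.3  0.4  5.5] op 0.0102
False
140 t=44.84 tcp [0.5878 0.1676 0.0897] F [ 5.3  0.3 -1.5] op 0.0100
end True t=45.23 tcp [0.5896 0.1757 0.0896] F [ 0.8 -2.9  4.2] op 0.0100
travel 0.14984049421484014
again True t=45.48 tcp [0.5895 0.1756 0.0897] F [ 1.  -2.5  3.3] op 0.0102
travel 0.1497518323420944
up t=46.73 tcp [0.5889 0.1754 0.2181] F [0.3 0.2 0.2] op 0.0498
final tester y of handle TCP vs expected -0.00048159697991542126
 t=48.18 tcp [ 0.4005 -0.0494  0.3989] F [-0.4 -0.2  0.3] op 0.0501
```

View pics/scene16.png

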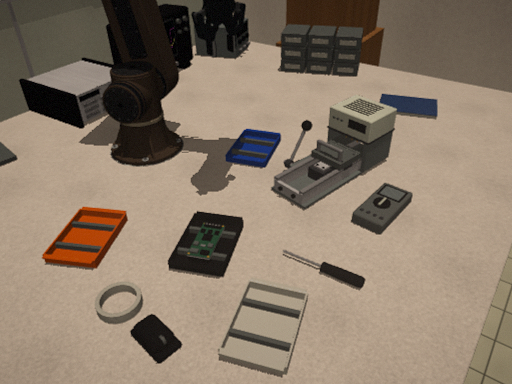

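View pics/top16.png

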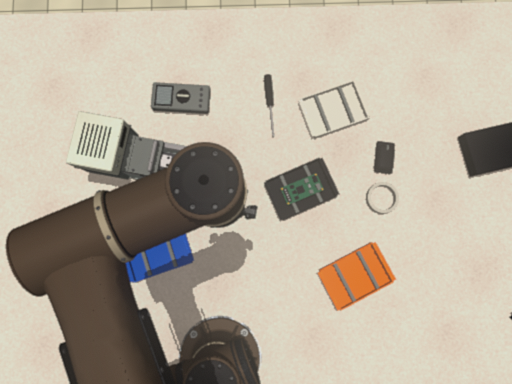

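The shuttle is home after 149.8 mm of travel to the hard stop. The board lies on the ribs at top (301,188), and the other things sit at the same pixels as in the first pictures. Handing in.

```bash
python3 -c "
from cell import arm
arm.hand_in();print(arm.read_time_s())"
```

```text
the job is handed in; nothing more can be done
the job is handed in; nothing more can be done
```

The job is done and handed in; the robot clock stood at about 48 s against the 69 s limit. No verdict is reported.

**What I did**
- **Shuttle out:** I pulled it to its outer hard stop.
- **Lever over:** I swung it to 1.2 rad, which raised the board.
- **Board:** I laid it on the black tray's ribs, lowering it until about 5 N of contact before letting go.
- **Lever back:** I swung it back to its stop, which lowered the lifter.
- **Shuttle home:** only then did I push the empty shuttle home.

**Last checks**
- **Board:** It lies across both ribs, component side up and lengthwise in the tray. I judged this by eye in both camera views.
- **Lever:** The knob showed at crop pixel (382,407), and fully back predicts (379,406). That is about 0 to 0.02 rad.
- **Shuttle:** It travelled 149.8 mm to a hard stop, 0.5 mm from the expected home position.
- **Other things on the bench:** They appear unmoved; I compared the first and last pictures by eye.

**What went wrong or disagreed**
- **Lever grip:** My first grip slipped off the knob at about 0.8 rad. I finished the swing by pushing the knob with the fingers around it.
- **Tester position:** My first camera estimate was 3.5 mm off along y. I corrected it from the handle grip.
- **Tray length:** I measured about 192 mm instead of 180 mm. The rib spacing (79 mm) and the tray width fitted, so I went by the ribs.

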